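Flick the feed counter on to the last feed

ROBOT

A 6-joint arm with a two-finger parallel gripper is mounted at the origin on the work surface. World frame = base frame: x ahead of the robot, y to its left, z up, the work surface at z = 0. Lengths are in m, angles in rad, forces in N, time in s.
With the tool pointing down it reaches from about 0.325 to 1 m from the base axis. Payload 5.1 kg.
Tool frame: the origin (TCP) lies on the front face of the gripper's body, between the roots of the fingers; the fingertips stand 73 mm ahead of it and the grasp point (between the pads) lies 54 mm ahead of it; z points along the fingers, y is the line along which they close (so a half turn about z gives the same grasp; the last joint's range is limited). The gripper opens to 85 mm and grips with 20 to 120 N. Pads are 22 mm wide; open, the fingers measure 114 mm over their backs; the gripper's body (76 mm by 85 mm) begins 54 mm behind the grasp point. The pads swing forward as they close: fully open they stand 13 mm farther back than shut.
Start: joints at [1.195, 0.124, 1.65, -0, 1.367, -0.083], TCP at [0.188, 0.622, 0.304] pointing down, gripper open.
Joint ranges: [-2.61, 2.61], [-1.02, 2.33], [0.03, 2.71], [-1.35, 4.49], [0.32, 2.68], [-2.91, 2.91]. Speed limits (rad/s): [2.57, 2.57, 3.14, 3.14, 3.14, 3.14].

INTERFACE

Orientations are given as a rotation vector (axis times angle).
In Python, from cell import sensors, optics, order gives the robot as it stands.
- The arm moves only by the tool jog_arm, never from a script. Its argument "targets" is text: rows parted by semicolons, each of 4 numbers parted by spaces: the shift along the tool's x, y, z in cm, then the turn about the tool's z in degrees. A call has 1 to 12 rows; each row is the pose to reach, as a shift and turn from the pose commanded when the call began, along the tool's axes at that moment; what a row does not reach only later rows make up. A row lasts 1/8 s, in which the tool goes at most 62.5 mm and 10.7 degrees, less where a joint would pass 70% of its speed; a pose out of reach is approached as far as the arm can. A call with a gripper value outside its range is refused whole. "grip" is the opening, from 0 (shut) to 1 (fully open), set as the call begins (left out, the last holds). The fingers move at their own pace and stop on an object; "newtons" is the grip in N (left out, the last holds). Time passes only in rows, so rows that repeat a pose let the fingers close. It gives the time, the measured TCP pose, the force, the opening and the grip force at its end, in the units of the state.
- sensors.sense(): the state, without advancing time (a new reading comes with each control period).
- optics.get_image(name): name is "scene" or "top" or "wrist"; returns a dict with "pixels" (384x512x3 uint8, red, green, blue), "range_z" (384x512 float32, m along the optical axis (not along the pixel's ray), 0 where there is no reading), "vertical_fov" (degrees; the focal length in pixels is half the picture's height over the tangent of half this angle, whatever the lens; pixels are square), "cx", "cy" (the principal point, pixels), "view" (4x4, takes a point from world to camera coordinates); the wrist camera has in their place "mount" (4x4, takes a point from camera to tool coordinates, whose origin is the TCP and whose axes are the flange's). Camera axes: x right, y up, looking along -z (the intrinsics and any distortion apply to the point x, -y, -z); pixel columns grow to the right and rows downward; lengths in m; the calibration is good to about 2 mm. The wrist camera is an equidistant fisheye: a pixel r from the principal point sees the ray r / f radians off the axis. A picture is of the moment at which its call begins: read the wrist's pose just before it.
- order.close_job(): hands the job in; it is judged then, once.
The state is a dict: "clock": time; "joint_positions": joint angles; "qd": joint speeds; "tau": joint torques, N m; "position": TCP position; "ee_rot": TCP orientation; "force": force on the tool from outside, world axes, zero at the start; "wrist_torque": the same for the moment, N m; "grip_width": finger opening in m; "grip_force": force on a finger pad.
Only numpy, scipy, OpenCV 4.12 (cv2) and the standard library are available. Lean on these libraries where they do the work, as an engineer would, in place of code of your own. Each camera call takes 0.05 s, during which the arm holds its last target. There are 200 camera calls.

TASK

The baby's last feed of the day is done: with a fingertip, flick the top of the feed counter's wheel away from the robot, tab by tab, until the yellow tab has clicked upright in line with the red markers, and do not let it run on past them. Only push the tabs: do not lift, tip or shove the counter, and leave the basket, teether, bowl and block as they are.

Things in the scene. Friction and masses are not known exactly. Their poses are not given: they have to be found in the camera images.
- counter: Loose cream feed counter, 0.95 kg: foot plate 170 (x) x 120 (y) x 16 mm, two upright cheeks (60 mm in x, y = 17 to 29 mm either side, tops at 108 mm) carrying a click wheel; a red marker on each cheek at x = 0, top at 120 mm. Origin: centre of the foot's underside. z up; x: the way the wheel's top moves when advanced (away from the robot within 30 degrees); y along the axle.
- wheel_axle (a point): Centre of the click wheel, on its axle, 82 mm straight above the counter's origin; axes as the counter's. Grey hub of 32 mm radius, 28 mm wide, with eight radial tabs 45 degrees apart: one yellow, seven white, each 28 mm wide (y), 5 mm thick, reaching 62 mm from the axle (30 mm beyond the hub).
- wheel_top (a point): Point 62 mm above the axle, 144 mm above the counter's origin, fixed to the stand: where the tip of the upright tab is at every click. A push of about 2 N along +x near the tip moves the tab; past half-way to the next click (0.39 rad) the wheel snaps on by itself and runs no further.
- feed_wheel (a joint): Turn of the click wheel, rad; grows as its top moves along the counter's +x. 0 = yellow tab upright between the red markers; -0.785 n = n clicks still to go. Starts at rest on a click with 1 to 4 to go. A spring detent holds it at every multiple of 0.785, one tab upright. Stops at -3.50 and +1.92.
- basket: Loose pink plastic basket, 175 (x) x 215 (y) x 85 mm high over its rim, with a green rattle ball of 60 mm wedged in it. Origin: centre of its underside, z up.
- teether: Loose turquoise teether ring, 72 mm outside diameter, 44 mm inside, 12 mm thick, lying in the basket. Origin: centre of its underside.
- bowl: Loose small aluminium bowl, 104 mm across the rim, 45 mm high. Origin: centre of its underside.
- block: Loose wooden block, 45 x 60 x 35 mm high. Origin: centre of its underside.

How it is judged:
On the way:
1. a finger pushes on the feed counter (contact force between the fingers and counter above 0.2 N), for 0.05 s.
At the end, for the whole second after the job is handed in: The yellow tab rests upright (wheel at 0 within 0.15 rad, slower than 0.2 rad/s), the counter stands upright (within 0.08 rad) within 30 mm of where it started, and the basket, teether, bowl and block are within 20 mm of where they started (value of joint feed_wheel between -0.15 and 0.15 rad and velocity of joint feed_wheel between -0.2 and 0.2 rad/s and distance of counter from where it was at the start of the episode below 0.03 m and angle between counter's own z axis and vertical below 0.08 rad and distance of each of basket, teether, bowl, block from where it was at the start of the episode below 0.02 m); the robot touches nothing.
It fails at once if the wheel runs on past the yellow tab's click (value of joint feed_wheel above 0.5 rad).
It fails at once if the counter is lifted off the stool (height (world z) of counter above 0.012 m).
It fails at once if the counter is tipped (angle between counter's own z axis and vertical above 0.2 rad).
It fails at once if the counter is shoved more than 30 mm (distance of counter from where it was at the start of the episode above 0.03 m).
It fails at once if the basket, teether, bowl or block is moved or lifted (distance of any of basket, teether, bowl, block from where it was at the start of the episode above 0.02 m).
It also fails if it takes over 48 s, if anything falls off the work surface, if the arm or the gripper's body presses on something with over 40 N, if the wrist force passes 120 N, or if a joint passes its speed limit or range.

## Working session

There is one attempt and no reset: what is moved stays moved. The work goes in short steps, Python scripts to look and compute and a tool call to move; the robot and the scene stay as the last step left them, time stands still between calls to the robot, and variables do not carry over. Pictures are saved under pics/ and viewed, at most 10 in all, crops included, and the job is handed in when it is done.

Besides the shell and the picture viewer there is one more tool, called after "Request:" in YAML: its name, and indented under it one key for each argument. jog_arm: Moves the arm, as the interface text tells. Its arguments: {"type":"object","properties":{"targets":{"type":"string"},"grip":{"type":"number"},"newtons":{"type":"number"}},"required":["targets"]}

```bash
mkdir -p pics; cat > h.py <<'E'
import numpy as np,cv2
from cell import sensors,optics,order
def pts(im):
    d=im["range_z"];f=192/np.tan(np.radians(im["vertical_fov"])/2)
    v,u=np.mgrid[0:384,0:512]
    c=np.stack([(u-im["cx"])/f*d,-(v-im["cy"])/f*d,-d,np.ones_like(d)],-1)
    return (c@np.linalg.inv(im["view"]).T)[...,:3]
def save(im,n): cv2.imwrite("pics/%s.png"%n,im["pixels"][...,::-1])
E
python3 - <<'E'
from h import *
s=sensors.sense();print(s)
a=optics.get_image("scene");b=optics.get_image("top")
print(a["view"],b["view"],a["vertical_fov"],a["cx"],a["cy"])
np.savez("im0.npz",sp=a["pixels"],sx=pts(a),tp=b["pixels"],tx=pts(b))
cv2.imwrite("pics/a.png",np.hstack([a["pixels"],b["pixels"]])[:,:,::-1][:, :]) if 0 else (save(a,"s0"),save(b,"t0"))
E
```

```text
{'clock': 0.0, 'joint_positions': array([ 1.19536961e+00,  1.24535423e-01,  1.65169272e+00, -2.29958456e-05,
        1.36747905e+00, -8.25745226e-02]), 'qd': array([-0.00113256, -0.00098056, -0.00112226,  0.00190362,  0.00036871,
        0.00109281]), 'tau': array([-4.24258051e-04, -4.23631704e+01, -3.65440321e+01, -1.31992642e-04,
        7.49800878e-03,  8.79458128e-06]), 'position': array([0.18749159, 0.62189091, 0.30262216]), 'ee_rot': array([-0.45829476, -3.1075202 ,  0.00324236]), 'force': array([-0.03873627, -0.80635607, -0.43117437]), 'wrist_torque': array([ 0.00862161,  0.00789651, -0.03280432]), 'grip_force': 0.0, 'grip_width': 0.08522731272006054}
[[-0.06066704  0.99810608 -0.01018621  0.02092147]
 [-0.78092131 -0.04110522  0.62327543  0.39753757]
 [ 0.62167629  0.0457669   0.78193605 -1.46736584]
 [ 0.          0.          0.          1.        ]] [[-0.01286101 -0.99976719 -0.01732494  0.03510531]
 [ 0.98475422 -0.01567003  0.17324426 -0.62807634]
 [-0.17347541 -0.01483271  0.9847265  -0.81554341]
 [ 0.          0.          0.          1.        ]] 44.052786600179964 251.50941093236406 189.83527132264453
```

View pics/s0.png

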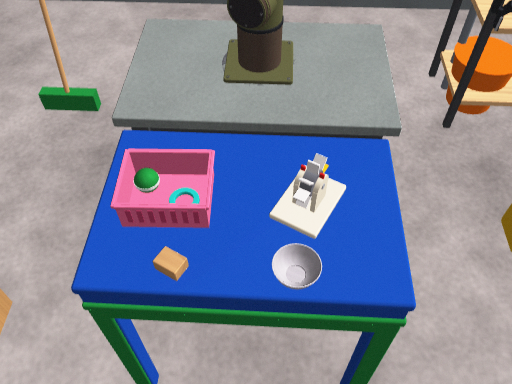

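View pics/t0.png

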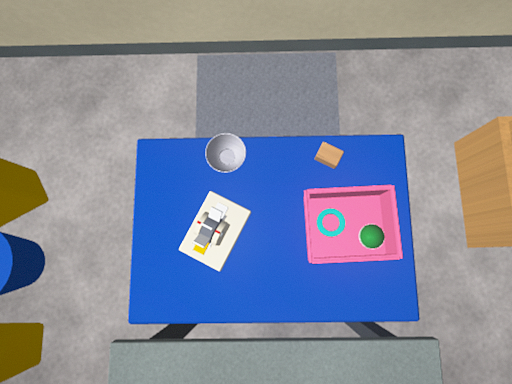

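The scene view (from beyond the table) shows the counter at about (310,195) with the yellow tab on the robot's side at (323,167), and the top view shows it at (214,232) with yellow at (201,248) nearest the robot. The bowl, block and basket stand clear of it.

```bash
python3 - <<'E'
from h import *
z=np.load("im0.npz")
for k in "st":
    p=z[k+"p"];X=z[k+"x"];hsv=cv2.cvtColor(p,cv2.COLOR_RGB2HSV).astype(int);H,S,V=hsv[...,0],hsv[...,1],hsv[...,2]
    box=np.zeros(H.shape,bool)
    if k=="s": box[145:240,265:350]=1
    else: box[185:275,175:255]=1
    foot=box&(S<75)&(V>170)&(abs(X[...,2]-.016)<.008)
    r=cv2.minAreaRect(X[foot][:,:2].astype(np.float32)*1000);print(k,"foot",foot.sum(),r,np.median(X[foot],0))
    red=box&((H<6)|(H>174))&(S>150)
    n,l,st,c=cv2.connectedComponentsWithStats(red.astype(np.uint8))
    for i in range(1,n): print("red",c[i],st[i,4],np.median(X[l==i],0))
    y=box&(abs(H-25)<6)&(S>120);print("yel",y.sum(),np.median(X[y],0),X[y].min(0),X[y].max(0))
    hi=box&(X[...,2]>.125);print("high",hi.sum(),X[hi].mean(0),X[hi].max(0),X[hi].min(0))
    for nm,m in dict(bowl=(S<60)&(X[...,2]>.03)).items(): pass
E
python3 - <<'E'
import cv2
a=cv2.imread("pics/s0.png")[135:245,260:360];b=cv2.imread("pics/t0.png")[180:280,165:265]
f=lambda i:cv2.resize(i,(390,400),interpolation=cv2.INTER_CUBIC)
cv2.imwrite("pics/c0.png",cv2.hconcat([f(a),f(b)]))
E
```

```text
s foot 1838 ((540.0231323242188, 145.62741088867188), (119.2224349975586, 171.04164123535156), 62.452125549316406) [0.57255757 0.14425385 0.01436843]
red [302.71428571 167.38095238] 21 [0.53020746 0.1253041  0.11336543]
red [321.63636364 175.36363636] 22 [0.55107058 0.16617987 0.11550528]
yel 25 [0.50121236 0.17818628 0.08351116] [0.48908701 0.06261581 0.08040668] [1.22394135 0.18327126 0.89982395]
high 149 [0.70108879 0.12552661 0.313653  ] [1.22394135 0.17566233 0.89982395] [0.49659    0.06261581 0.12502773]
t foot 1961 ((537.6101684570312, 143.6977996826172), (119.39210510253906, 168.49966430664062), 62.30349349975586) [0.52741493 0.13278168 0.01489777]
red [198.8 222. ] 5 [0.54897953 0.16212836 0.11978835]
red [216.71428571 231.28571429] 7 [0.52832642 0.12178101 0.11880886]
yel 79 [0.49003932 0.16519609 0.08357294] [0.47747559 0.01315845 0.0786581 ] [0.50337138 0.18184629 0.91250602]
high 96 [0.51840814 0.10004069 0.38537792] [0.57929813 0.17355349 0.91250602] [0.47747559 0.01315845 0.12515876]
```

View pics/c0.png

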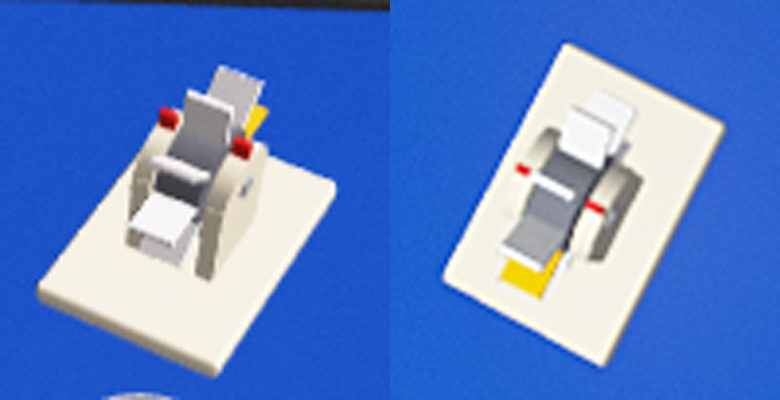

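Request:
jog_arm:
  targets: "-4 -3 0 1; -8 -6.3 0 2; -12 -9.5 0 3; -16 -12.7 0 4; -20 -15.8 1 5; -24 -19 2 6; -28 -22.2 3 7; -32 -25.4 4 8; -36 -28.5 5 9; -40 -31.7 5 10; -44 -34.8 5 10.7; -44 -34.8 5 10.7"
  grip: 0
  newtons: 20

```text
clock: 1.6
position: [0.5096, 0.1597, 0.2535]
ee_rot: [-0.753, -3.05, 0.001]
force: [-0.6, -0.1, 0.6]
grip_width: 0.0003
grip_force: 0.0
```

```bash
cat >> h.py <<'E'
C=np.array([.5395,.1445]);ex=np.array([.887,-.462]);ey=np.array([.462,.887])
def where():
    from scipy.spatial.transform import Rotation as R
    s=sensors.sense();p=s["position"];M=R.from_rotvec(s["ee_rot"]).as_matrix();d=p[:2]-C
    print("t",s["clock"],"xc,yc",d@ex,d@ey,"tip z",(p+M[:,2]*.073)[2],"yaw x",np.degrees(np.arctan2(M[1,0],M[0,0])),"zaxis",M[:,2].round(3),"F",s["force"].round(2),"w",s["grip_width"])
E
python3 - <<'E'
from h import *
where()
b=optics.get_image("scene");save(b,"s1")
i=b["pixels"][90:250,220:400];cv2.imwrite("pics/s1c.png",cv2.resize(i,(675,600),interpolation=cv2.INTER_CUBIC)[...,::-1])
E
```

```text
t 1.6 xc,yc -0.0335136416483273 -0.0003141974059759328 tip z 0.18051506457484678 yaw x 152.25645143947216 zaxis [-0.001 -0.    -1.   ] F [-0.61 -0.05  0.65] w 0.0002683956643702025
```

View pics/s1c.png

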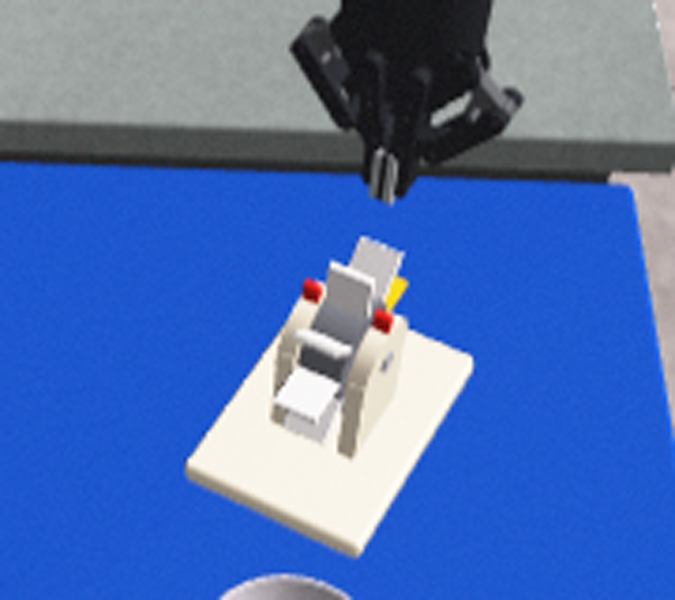

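The shut fingers hang in line with the wheel on the robot's side at about (385,190) in the crop, and the upright white tab's tip is near (350,270). I'll come down behind that tab.

Request:
jog_arm:
  targets: "-0.6 0 1.2 0; -1.1 0 2.5 0; -1.1 0 3.8 0; -1.1 0 4.9 0; -1.1 0 4.9 0; -1.1 0 4.9 0"

```text
clock: 2.4
position: [0.5184, 0.1572, 0.2052]
ee_rot: [0.746, 3.051, 0.0]
force: [0.5, 0.9, 0.3]
grip_width: -0.0
grip_force: 0.0
```

```bash
python3 - <<'E'
from h import *
where()
E
```

```text
t 2.4 xc,yc -0.024610298470357388 0.001508266244638977 tip z 0.13223210245982828 yaw x 152.5322052659635 zaxis [ 0.001  0.    -1.   ] F [0.51 0.9  0.26] w -3.5361911511343563e-06
```

Request:
jog_arm:
  targets: "-0.5 0 0 0; -1 0 0 0; -1.4 0 0 0; -1.7 0 0 0; -1.7 0 0 0"

```text
clock: 3.02
position: [0.5335, 0.1491, 0.205]
ee_rot: [0.746, 3.052, 0.0]
force: [-0.3, 0.9, 0.3]
grip_width: 0.0003
grip_force: 0.5
```

```bash
python3 - <<'E'
from h import *
where()
b=optics.get_image("scene")
i=b["pixels"][130:250,250:370];cv2.imwrite("pics/s2c.png",cv2.resize(i,(600,600),interpolation=cv2.INTER_CUBIC)[...,::-1])
E
```

```text
t 3.025 xc,yc -0.007419274690860752 0.0013414561796693497 tip z 0.13201186368264464 yaw x 152.51130815373145 zaxis [ 0.  0. -1.] F [-0.32  0.93  0.26] w 0.00031050005585924096
```

View pics/s2c.png

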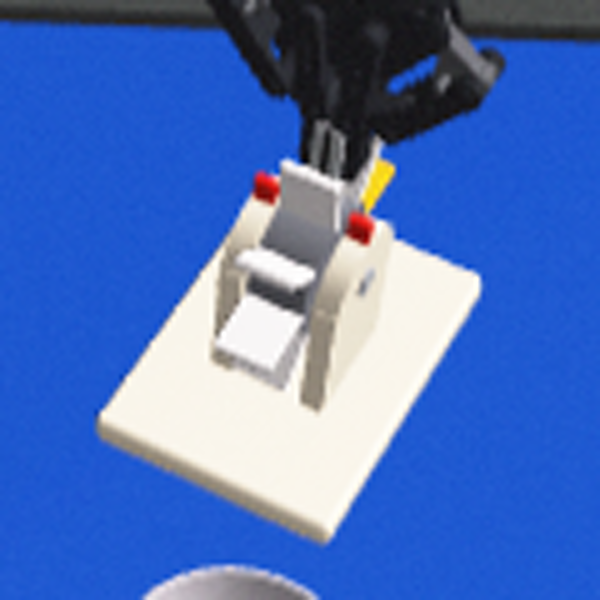

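The fingertip is right behind the upright white tab (310,190), and yellow is still two tabs back. Now the first flick, then up and look.

Request:
jog_arm:
  targets: "-0.4 0 0 0; -0.8 0 0 0; -1.2 0 0 0; -1.6 0 0 0; -2 0 0 0; -2.3 0 0 0; -2.3 0 0 0; -2.3 0 -1.5 0; -2.3 0 -3 0; -2.3 0 -4.5 0; -2.3 0 -4.5 0"

```text
clock: 4.45
position: [0.5547, 0.1388, 0.2527]
ee_rot: [0.745, 3.048, 0.003]
force: [1.6, 0.4, -0.5]
grip_width: -0.0001
grip_force: 0.0
```

```bash
python3 - <<'E'
from h import *
where()
b=optics.get_image("scene")
i=b["pixels"][130:250,250:370];cv2.imwrite("pics/s3c.png",cv2.resize(i,(600,600),interpolation=cv2.INTER_CUBIC)[...,::-1])
E
```

```text
t 4.45 xc,yc 0.016099409000662507 0.0019635811466028035 tip z 0.17968105233271844 yaw x 152.53094304683108 zaxis [ 0.004  0.001 -1.   ] F [ 1.57  0.39 -0.46] w -9.294090219486599e-05
```

View pics/s3c.png

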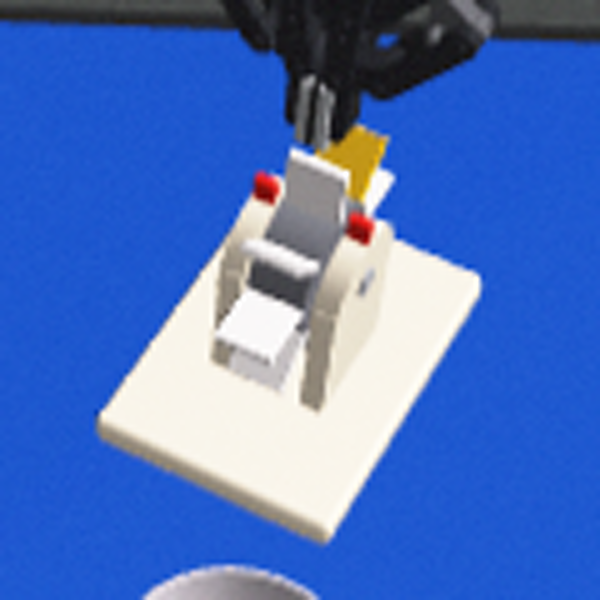

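One click is done: yellow (355,160) is now the tab just behind the upright white one, and the counter hasn't moved. I'll repeat the same stroke.

Request:
jog_arm:
  targets: "2 0 0 0; 4 0 0 0; 4 0 0 0; 4 0 1.6 0; 4 0 3.2 0; 4 0 4.5 0; 4 0 4.5 0; 3.3 0 4.5 0; 2.6 0 4.5 0; 2.3 0 4.5 0; 2.3 0 4.5 0"

```text
clock: 5.88
position: [0.5337, 0.1492, 0.2053]
ee_rot: [0.746, 3.051, 0.001]
force: [-1.2, 0.9, 0.6]
grip_width: -0.0
grip_force: 0.5
```

Request:
jog_arm:
  targets: "-0.4 0 0 0; -0.8 0 0 0; -1.2 0 0 0; -1.6 0 0 0; -2 0 0 0; -2.3 0 0 0; -2.3 0 0 0; -2.3 0 -1.5 0; -2.3 0 -3 0; -2.3 0 -4.5 0; -2.3 0 -5.5 0; -2.3 0 -5.5 0"

```text
clock: 7.38
position: [0.5542, 0.1387, 0.2615]
ee_rot: [0.745, 3.049, 0.002]
force: [0.1, -0.4, -0.6]
grip_width: -0.0001
grip_force: 0.0
```

```bash
python3 - <<'E'
from h import *
where()
b=optics.get_image("scene")
i=b["pixels"][130:250,250:370];cv2.imwrite("pics/s4c.png",cv2.resize(i,(600,600),interpolation=cv2.INTER_CUBIC)[...,::-1])
E
```

```text
t 7.375 xc,yc 0.015731261944634246 0.0016606385953561122 tip z 0.18852078716397735 yaw x 152.52671427647076 zaxis [ 0.003  0.    -1.   ] F [ 0.13 -0.38 -0.61] w -7.88579010527253e-05
```

View pics/s4c.png

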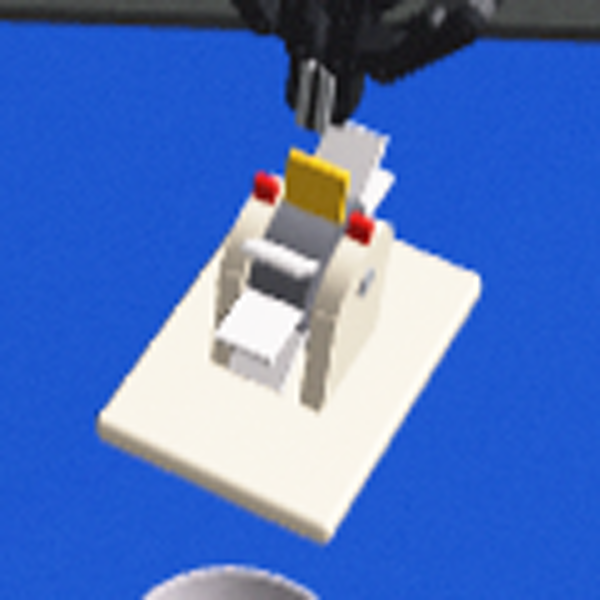

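The yellow tab (318,185) stands upright between the red markers at (266,187) and (361,228). The fingers are clear and the counter hasn't moved, so I'm handing in.

```bash
python3 -c "
from cell import order
print(order.close_job())"
```

```text
the job is handed in; nothing more can be done
None
```

The yellow tab clicked upright between the red markers after two single-tab flicks. In the last picture the counter had not visibly moved and the fingers were clear; the job is handed in, but no verdict came back.

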